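# Put the lids back on the storage jars

## Task

The four stoneware storage jars on the microwave cart are washed and dry: find the four knobbed beech lids lying about the cart and put each one on the jar it fits, right down so that it lies flat on the rim. Set the lids down rather than dropping them, leave the jars standing where they are, and do not knock the glass custard cup.

Things in the scene. Friction and masses are not known exactly. Their poses are not given: they have to be found in the camera images.
- lid_largest: largest beech lid, lying right side up: a round disc 94 mm across, 8 mm thick; under it a bevelled round plug 76 mm across, 10 mm deep; on top, in the middle, a round upright knob 22 mm across, 28 mm tall, to grip. Origin: centre of the plug's underside, z up; the disc spans 10 to 18 mm and the knob 18 to 46 mm above it.
- jar_largest: largest white stoneware jar, open, empty, loose, upright: 92 mm across outside, mouth 84 mm across, rim 74 mm up. Origin: centre of its underside, z up. Its lid's plug has 4 mm play all round in the mouth; fully home, the disc lies on the rim and the lid's origin is 64 mm above the jar's. A wrong lid falls in or stands proud.
- lid_large: large beech lid, lying right side up: a round disc 78 mm across, 8 mm thick; under it a bevelled round plug 60 mm across, 10 mm deep; on top, in the middle, a round upright knob 22 mm across, 28 mm tall, to grip. Origin: centre of the plug's underside, z up; the disc spans 10 to 18 mm and the knob 18 to 46 mm above it.
- jar_large: large white stoneware jar, open, empty, loose, upright: 76 mm across outside, mouth 68 mm across, rim 66 mm up. Origin: centre of its underside, z up. Its lid's plug has 4 mm play all round in the mouth; fully home, the disc lies on the rim and the lid's origin is 56 mm above the jar's. A wrong lid falls in or stands proud.
- lid_small: small beech lid, lying right side up: a round disc 62 mm across, 8 mm thick; under it a bevelled round plug 44 mm across, 10 mm deep; on top, in the middle, a round upright knob 22 mm across, 28 mm tall, to grip. Origin: centre of the plug's underside, z up; the disc spans 10 to 18 mm and the knob 18 to 46 mm above it.
- jar_small: small white stoneware jar, open, empty, loose, upright: 60 mm across outside, mouth 52 mm across, rim 58 mm up. Origin: centre of its underside, z up. Its lid's plug has 4 mm play all round in the mouth; fully home, the disc lies on the rim and the lid's origin is 48 mm above the jar's. A wrong lid falls in or stands proud.
- lid_smallest: smallest beech lid, lying right side up: a round disc 46 mm across, 8 mm thick; under it a bevelled round plug 28 mm across, 10 mm deep; on top, in the middle, a round upright knob 22 mm across, 28 mm tall, to grip. Origin: centre of the plug's underside, z up; the disc spans 10 to 18 mm and the knob 18 to 46 mm above it.
- jar_smallest: smallest white stoneware jar, open, empty, loose, upright: 44 mm across outside, mouth 36 mm across, rim 50 mm up. Origin: centre of its underside, z up. Its lid's plug has 4 mm play all round in the mouth; fully home, the disc lies on the rim and the lid's origin is 40 mm above the jar's. A wrong lid falls in or stands proud.
- custard_cup: clear glass custard cup, a bystander: 78 mm across the rim, 52 mm tall, open, standing loose among the lids and jars. Origin: centre of its underside, z up.
Not all that is in view belongs to the job. Leave any red look-alike of the lid_smallest alone.

How it is judged:
By the outcome, as a careful person would: the job done as asked, in the order asked, and still so for the second after the job is handed in, with the robot touching nothing.
It also fails if it takes over 109 s, if anything falls off the work surface, if the arm or the gripper's body presses on something with over 40 N, if the wrist force passes 120 N, or if a joint passes its speed limit or range.

## Robot

A 6-joint arm with a two-finger parallel gripper is mounted at the origin on the work surface. World frame = base frame: x ahead of the robot, y to its left, z up, the work surface at z = 0. Lengths are in m, angles in rad, forces in N, time in s.
With the tool pointing down it reaches from about 0.375 to 0.975 m from the base axis. Payload 3.8 kg.
Tool frame: the origin (TCP) lies midway between the tips of the shut fingers; the grasp point (between the pads) lies 19 mm behind it; z points along the fingers, y is the line along which they close (so a half turn about z gives the same grasp; the last joint's range is limited). The gripper opens to 85 mm and grips with 20 to 120 N. Pads are 22 mm wide; open, the fingers measure 114 mm over their backs; the gripper's body (76 mm by 85 mm) begins 54 mm behind the grasp point. The pads swing forward as they close: fully open they stand 13 mm farther back than shut.
Start: joints at [1.099, 0.264, 1.604, -0, 1.274, -0.037], TCP at [0.284, 0.612, 0.204] pointing down, gripper open.
Joint ranges: [-2.63, 2.63], [-0.94, 2.18], [0.31, 2.57], [-1.31, 4.45], [0, 2.66], [-2.55, 2.55]. Speed limits (rad/s): [2.57, 2.57, 3.14, 3.14, 3.14, 3.14].

## Interface

Orientations are given as a rotation vector (axis times angle).
In Python, from workcell import read_state, vision, ticket gives the robot as it stands. The module is installed in compiled form; this text tells all that it offers.
- The arm moves only by the tool jog_arm, never from a script. Its arguments are lists of equal length, an entry for each row: "turn": the turn, a rotation vector about the tool's x, y, z in rad, a list of three; "delta_pos": the shift along the tool's x, y, z in m, a list of three; "gripper": the finger opening in m, from 0 to 0.0854. In form: {"turn": [[rx, ry, rz], ...], "delta_pos": [[dx, dy, dz], ...], "gripper": [gripper, ...]}. A call has 1 to 20 rows; each row shifts and turns the commanded pose from where the row before left it, along the tool's axes as they then stand; what a row does not reach is not made up. A row lasts 1/12 s, in which the tool goes at most 41.7 mm and 7.16 degrees, less where a joint would pass 70% of its speed; a pose out of reach is approached as far as the arm can. A call with a gripper value outside its range is refused whole. The fingers move at their own pace and stop on an object; "grip_force" is the grip in N (left out, the last holds). Time passes only in rows, so rows that do not move let the fingers close. It gives the time, the measured TCP pose, the force, the opening and the grip force at its end, in the units of the state.
- read_state(): the state, without advancing time (a new reading comes with each control period).
- vision.read_camera(name): name is "scene" or "side" or "wrist"; returns the picture (384x512x3 uint8, red, green, blue); there is no depth.
- vision.calibration(name): a dict with "vfov" (degrees; the focal length in pixels is half the picture's height over the tangent of half this angle, whatever the lens; pixels are square), "cx", "cy" (the principal point, pixels), "dist" ([k1, k2, p1, p2, k3] as OpenCV has them; the pictures are not rectified), "R" (3x3) and "t" (3): a world point X has camera coordinates R X + t; the wrist camera has in their place "mount" (4x4, takes a point from camera to tool coordinates, whose origin is the TCP and whose axes are the flange's). Camera axes: x right, y down, z forward; pixel columns grow to the right and rows downward; lengths in m; the calibration is good to about 2 mm. A picture is of the moment at which its call begins: read the wrist's pose just before it. calibration takes no time and is no camera call.
- ticket.finish_job(): hands the job in; it is judged then, once.
The state is a dict: "time": time; "q": joint angles; "joint_vel": joint speeds; "joint_torque": joint torques, N m; "tool_pos": TCP position; "tcp_rot": TCP orientation; "wrist_force": force on the tool from outside, world axes, zero at the start; "torque": the same for the moment, N m; "width": opening from 0.0 (shut) to 1.0 (fully open); "grip_force": force on a finger pad.
Only numpy, scipy, OpenCV 4.12 (cv2) and the standard library are available. Lean on these libraries where they do the work, as an engineer would, in place of code of your own. Each camera call takes 0.05 s, during which the arm holds its last target. There are 200 camera calls.

## Working session

There is one attempt and no reset: what is moved stays moved. The work goes in short steps, Python scripts to look and compute and a tool call to move; the robot and the scene stay as the last step left them, time stands still between calls to the robot, and variables do not carry over. Pictures are saved under pics/ and viewed, at most 14 in all, crops included, and the job is handed in when it is done.

Besides the shell and the picture viewer there is one more tool, called after "Emit:" as a command line: name --argument value ..., lists and objects as JSON in quotes. jog_arm: Moves the arm, as the interface text tells. Its arguments: {"type":"object","properties":{"turn":{"type":"array","items":{"type":"array","items":{"type":"number"}}},"delta_pos":{"type":"array","items":{"type":"array","items":{"type":"number"}}},"gripper":{"type":"array","items":{"type":"number"}},"grip_force":{"type":"number"}},"required":["turn","delta_pos","gripper"]}

```bash
mkdir -p pics; cat > h.py <<'E'
import numpy as np, cv2
from workcell import read_state, vision, ticket
def K(c):
    f=192/np.tan(np.radians(c['vfov'])/2); return np.array([[f,0,c['cx']],[0,f,c['cy']],[0,0,1]])
E
python3 - <<'E'
from h import *
s=read_state(); print({k:np.round(v,3) for k,v in s.items()})
for n in("scene","side","wrist"):
    im=vision.read_camera(n); cv2.imwrite(f"pics/{n}0.png",cv2.resize(im[:,:,::-1],(800,600),interpolation=cv2.INTER_CUBIC)); np.save(f"{n}0.npy",im)
    print(n,vision.calibration(n))
E
```

```text
{'time': np.float64(0.0), 'q': array([ 1.099,  0.265,  1.605,  0.   ,  1.274, -0.037]), 'joint_vel': array([ 0.001, -0.002, -0.002,  0.002,  0.   ,  0.   ]), 'joint_torque': array([ 0.0000e+00, -5.1510e+01, -3.6732e+01, -0.0000e+00,  1.3000e-02,
        0.0000e+00]), 'tool_pos': array([0.284, 0.611, 0.203]), 'tcp_rot': array([-6.770e-01, -3.067e+00,  3.000e-03]), 'wrist_force': array([-1.015,  0.624,  0.948]), 'torque': array([ 0.031,  0.007, -0.01 ]), 'grip_force': np.float64(0.0), 'width': np.float64(1.0)}
scene {'vfov': 53.45881652035779, 'cx': 257.08979499278894, 'cy': 191.08030072986315, 'dist': array([-0.00779508,  0.        ,  0.        ,  0.        ,  0.        ]), 'R': array([[-0.2687959 ,  0.96313489, -0.01095183],
       [ 0.79075923,  0.21416796, -0.57343869],
       [-0.54995328, -0.16279823, -0.81917527]]), 't': array([ 0.13251057, -0.39029007,  1.34917285])}
side {'vfov': 50.38428076786734, 'cx': 251.78882891830673, 'cy': 195.30862120614495, 'dist': array([0.00838641, 0.        , 0.        , 0.        , 0.        ]), 'R': array([[ 0.87294645, -0.48779679, -0.00433513],
       [-0.38004919, -0.67449955, -0.63293994],
       [ 0.30582203,  0.55417024, -0.77418876]]), 't': array([-0.46771972,  0.20324495,  0.84195907])}
wrist {'vfov': 71.76903141551928, 'cx': 259.3612267160022, 'cy': 186.39649510499623, 'dist': array([-0.05159266,  0.        ,  0.        ,  0.        ,  0.        ]), 'mount': array([[ 2.21395144e-04, -9.50572218e-01, -3.10503476e-01,
         7.86988572e-02],
       [ 9.99999923e-01,  3.10678470e-04, -2.38088141e-04,
        -4.03299651e-04],
       [ 3.22786717e-04, -3.10503399e-01,  9.50572214e-01,
        -1.68788696e-01],
       [ 0.00000000e+00,  0.00000000e+00,  0.00000000e+00,
         1.00000000e+00]])}
```

View pics/scene0.png

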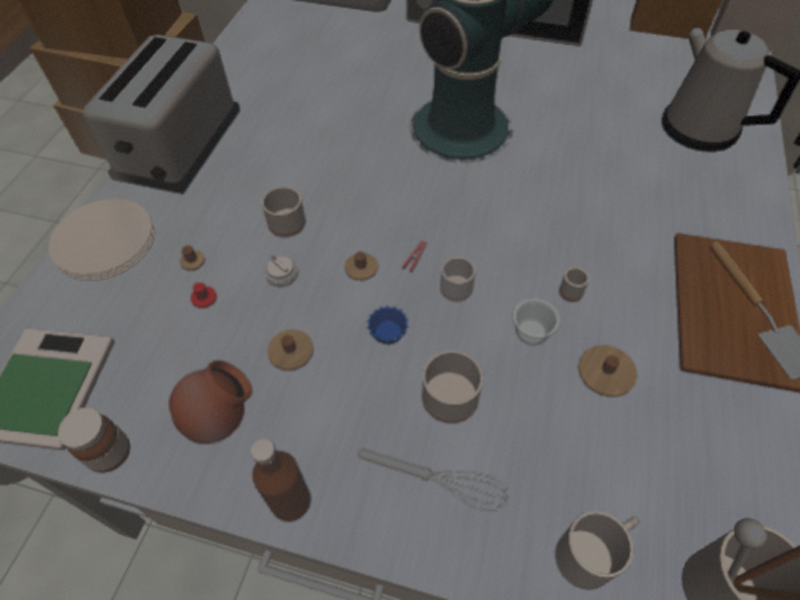

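View pics/side0.png

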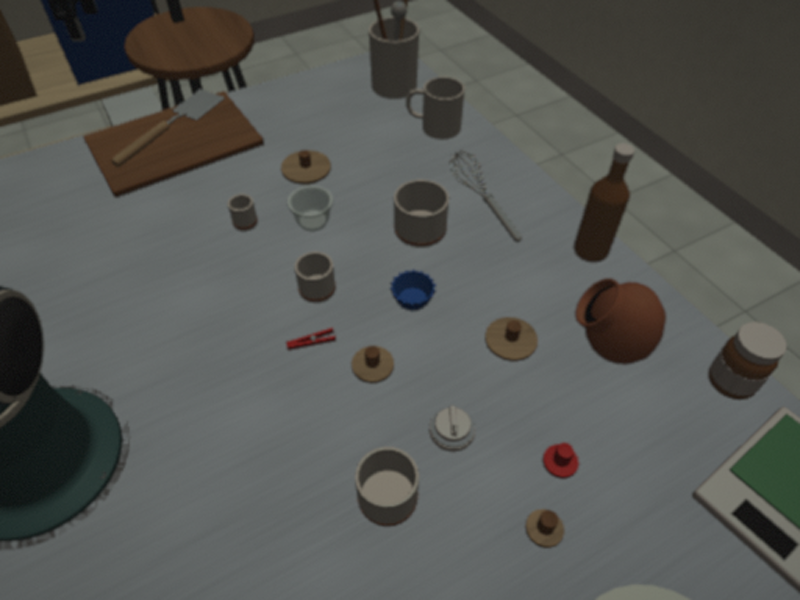

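```bash
python3 - <<'E'
from h import *
def crop(n,x0,y0,x1,y1,s,out):
    im=np.load(n+"0.npy")[y0:y1,x0:x1,::-1]
    im=np.clip(im.astype(float)*1.5,0,255).astype(np.uint8)
    im=cv2.resize(im,None,fx=s,fy=s,interpolation=cv2.INTER_CUBIC)
    for x in range((x0//20+1)*20,x1,20):
        cv2.line(im,(int((x-x0+.5)*s),0),(int((x-x0+.5)*s),5),(0,0,255)); cv2.putText(im,str(x),(int((x-x0+.5)*s)-8,15),0,.35,(0,0,255))
    for y in range((y0//20+1)*20,y1,20):
        cv2.line(im,(0,int((y-y0+.5)*s)),(5,int((y-y0+.5)*s)),(0,0,255)); cv2.putText(im,str(y),(6,int((y-y0+.5)*s)+4),0,.35,(0,0,255))
    cv2.imwrite(out,im); print(im.shape)
crop("scene",108,110,418,278,2.58,"pics/sc1.png")
crop("side",140,90,368,355,2.25,"pics/sd1.png")
for n in("scene","side"):
    c=vision.calibration(n); print(n,-c['R'].T@c['t'], cv2.projectPoints(np.array([[.284,.612,.204],[.5,.3,0],[.5,0,0]]),cv2.Rodrigues(c['R'])[0],c['t'],K(c),c['dist'])[0].reshape(-1,2))
E
```

```text
(433, 800, 3)
(596, 513, 3)
scene [1.0862258  0.17560502 0.88285285] [[520.86679521 128.91576551]
 [363.75670515 216.84653232]
 [256.41991291 192.88672057]]
side [ 0.22804771 -0.55765221  0.77844947] [[ 60.25879629  30.56541672]
 [189.33648246 128.7965484 ]
 [238.96918068 200.73259699]]
```

View pics/sc1.png

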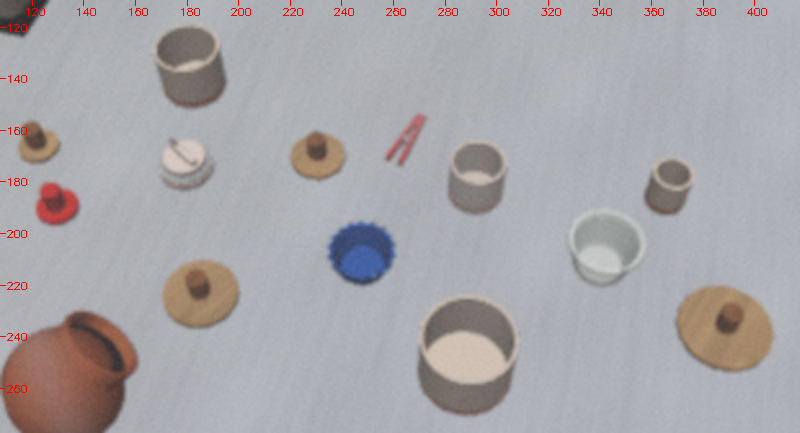

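View pics/sd1.png

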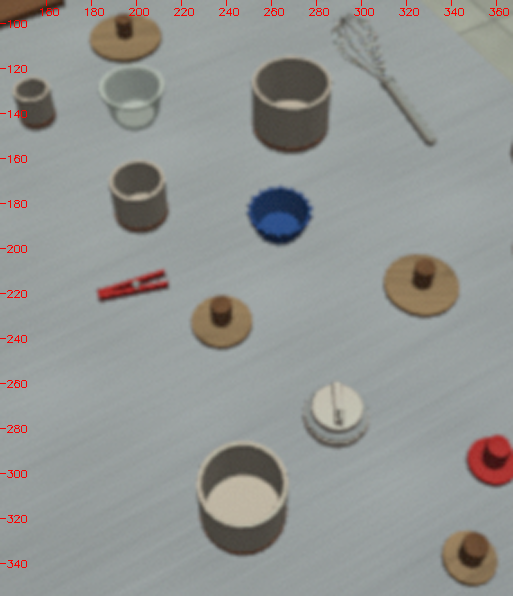

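```bash
cat >> h.py <<'E'
def ray(uv,R,t,c):
    p=cv2.undistortPoints(np.array([[uv]],float),K(c),c['dist'])[0,0]
    d=R.T@np.array([p[0],p[1],1]); return -R.T@t, d/np.linalg.norm(d)
def tri(rays):
    A=0;b=0
    for o,d in rays:
        P=np.eye(3)-np.outer(d,d);A=A+P;b=b+P@o
    X=np.linalg.solve(A,b); return X,[np.linalg.norm((np.eye(3)-np.outer(d,d))@(X-o)) for o,d in rays]
E
python3 - <<'E'
from h import *
D=dict(Lsst=[(34,130),(475,543),.046],Lsm=[(316,139),(221,303),.046],Llg=[(196,277),(425,265),.046],Llgst=[(732,313),(124,20),.046],
Jlg=[(187,47),(243,480),.066],Jsm=[(477,161),(138,181),.058],Jsst=[(673,173),(33,89),.050],Jlgst=[(468,336),(291,86),.074],glass=[(606,240),(132,90),.052])
a,b=vision.calibration("scene"),vision.calibration("side")
for k,(s,d,h) in D.items():
    r=[ray((108+s[0]/2.58-.5,110+s[1]/2.58-.5),a['R'],a['t'],a),ray((140+d[0]/2.25-.5,90+d[1]/2.25-.5),b['R'],b['t'],b)]
    X,e=tri(r); print(k,X.round(4),'h',h,'err',round(e[0],4),'r',round(np.hypot(X[0],X[1]),3),[(o+dd*(h-o[2])/dd[2])[:2].round(4) for o,dd in r])
E
```

```text
Lsst [ 0.5197 -0.3988  0.0431] h 0.046 err 0.0002 r 0.655 [array([ 0.5215, -0.3966]), array([ 0.5187, -0.3996])]
Lsm [ 0.4513 -0.09    0.0455] h 0.046 err 0.0008 r 0.46 [array([ 0.4524, -0.0904]), array([ 0.4507, -0.0895])]
Llg [ 0.6513 -0.1502  0.0469] h 0.046 err 0.001 r 0.668 [array([ 0.6516, -0.1513]), array([ 0.6512, -0.1489])]
Llgst [0.5512 0.3649 0.0431] h 0.046 err 0.0004 r 0.661 [array([0.5534, 0.364 ]), array([0.5497, 0.3618])]
Jlg [ 0.3769 -0.2691  0.0668] h 0.066 err 0.0002 r 0.463 [array([ 0.3764, -0.2696]), array([ 0.3769, -0.2686])]
Jsm [0.4447 0.0876 0.057 ] h 0.058 err 0.0001 r 0.453 [array([0.4456, 0.0876]), array([0.4444, 0.0869])]
Jsst [0.4007 0.2904 0.0496] h 0.05 err 0.0 r 0.495 [array([0.401 , 0.2904]), array([0.4006, 0.29  ])]
Jlgst [0.657  0.1255 0.0697] h 0.074 err 0.0001 r 0.669 [array([0.6593, 0.1257]), array([0.6543, 0.1214])]
glass [0.5026 0.2342 0.0473] h 0.052 err 0.0005 r 0.555 [array([0.5054, 0.2342]), array([0.5011, 0.2286])]
```

View pics/wrist0.png

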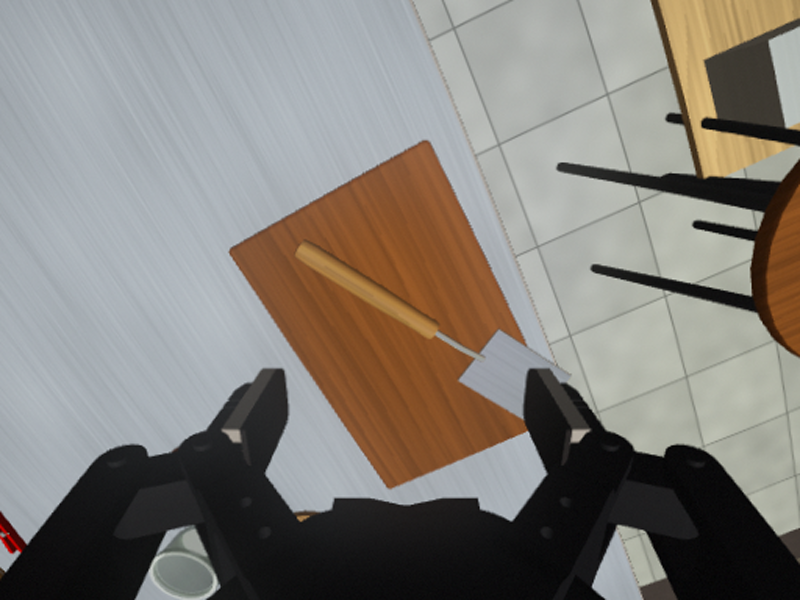

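Lid candidates, as pixels in the native scene picture:
- (121,160): brown lid, 46 mm, so lid_smallest.
- (129,186): red look-alike, leave alone.
- (230,163): small lid.
- (183,217): large lid.
- (391,231): largest lid.
- (180,170): white sugar bowl, not a lid.
- (248,208): blue ramekin, not a jar.

The jar mouths are at (180,128) large, (292,172) small, (368,177) smallest and (289,240) largest. The measured heights match the text to within 4 mm.

The crops confirm these choices. Now I'll turn the tool square to the world axes and hover over lid_largest.

Emit:
jog_arm --turn '[[0,0,-0.1085],[0,0,-0.1085],[0,0,-0.1085],[0,0,-0.1085],[0,0,0],[0,0,0],[0,0,0],[0,0,0],[0,0,0],[0,0,0],[0,0,0],[0,0,0],[0,0,0],[0,0,0],[0,0,0],[0,0,0],[0,0,0],[0,0,0]]' --delta_pos '[[0,0,0],[0,0,0],[0,0,0],[0,0,0],[-0.0222,-0.0207,0.0036],[-0.0222,-0.0207,0.0036],[-0.0222,-0.0207,0.0036],[-0.0222,-0.0207,0.0036],[-0.0222,-0.0207,0.0036],[-0.0222,-0.0207,0.0036],[-0.0222,-0.0207,0.0036],[-0.0222,-0.0207,0.0036],[-0.0222,-0.0207,0.0036],[-0.0222,-0.0207,0.0036],[-0.0222,-0.0207,0.0036],[-0.0222,-0.0207,0.0036],[0,0,0],[0,0,0]]' --gripper '[0.05,0.05,0.05,0.05,0.05,0.05,0.05,0.05,0.05,0.05,0.05,0.05,0.05,0.05,0.05,0.05,0.05,0.05]' --grip_force 40

```text
time: 1.65
tool_pos: [0.5511, 0.362, 0.1601]
tcp_rot: [-0.006, -3.14, 0.001]
wrist_force: [-1.5, -0.3, -0.6]
width: 0.586
grip_force: 0.0
```

```bash
cat >> h.py <<'E'
from scipy.spatial.transform import Rotation as Ro
def wsnap(name,scale=1.5625):
    s=read_state(); im=vision.read_camera("wrist"); c=vision.calibration("wrist")
    T=np.eye(4);T[:3,:3]=Ro.from_rotvec(s['tcp_rot']).as_matrix();T[:3,3]=s['tool_pos']
    C=np.linalg.inv(T@c['mount']); np.savez(name,im=im,R=C[:3,:3],t=C[:3,3])
    cv2.imwrite(f"pics/{name}.png",cv2.resize(im[:,:,::-1],None,fx=scale,fy=scale,interpolation=cv2.INTER_CUBIC))
    print(name,np.round(s['tool_pos'],4),np.round(s['tcp_rot'],4),round(float(s['width']),3),s['time'])
def wpt(name,uv,h):
    z=np.load(name+".npz");o,d=ray(uv,z['R'],z['t'],vision.calibration("wrist")); return (o+d*(h-o[2])/d[2]).round(4)
def wray(name,uv):
    z=np.load(name+".npz");return ray(uv,z['R'],z['t'],vision.calibration("wrist"))
E
python3 - <<'E'
from h import *
wsnap("w1")
E
```

```text
w1 [0.5511 0.362  0.1601] [-6.1000e-03 -3.1401e+00  1.0000e-03] 0.586 1.65
```

View pics/w1.png

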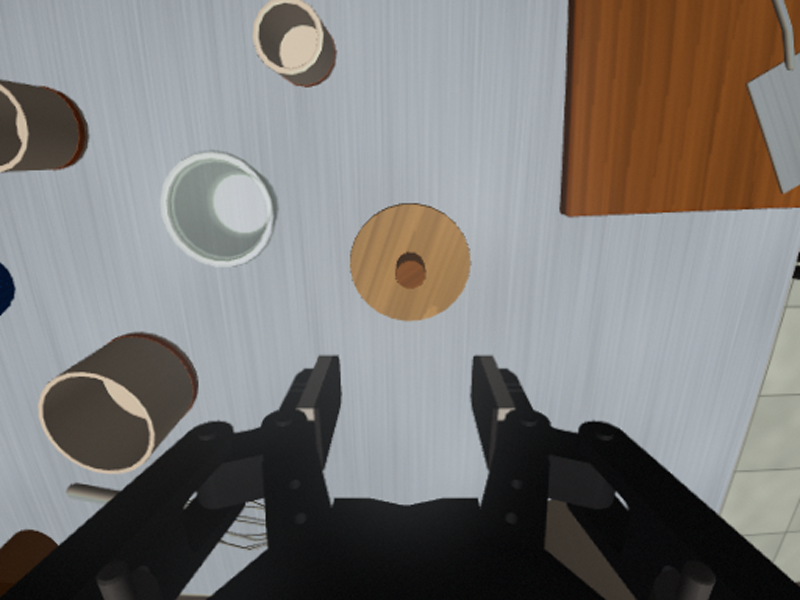

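Lid_largest's disc is centred at (410,261) and its knob top at (410,274). The smallest jar's rim is centred at about (288,41), the largest jar's rim at (97,421) and the glass rim at (219,208). These are pixels in the 800x600 view.

```bash
python3 - <<'E'
from h import *
for n,p,h in[("disc",(410,261.7),.018),("knob",(410.5,274),.046),("jsst",(288.5,40.5),.05),("jlgst",(97,421.5),.074),("glass",(219,208.5),.052)]:
    print(n,wpt("w1",(p[0]/1.5625-.18,p[1]/1.5625-.18),h))
a=vision.calibration("side");b=vision.calibration("scene")
E
```

```text
disc [0.5493 0.3645 0.018 ]
knob [0.5513 0.3646 0.046 ]
jsst [0.4035 0.291  0.05  ]
jlgst [0.6571 0.1291 0.074 ]
glass [0.5037 0.2367 0.052 ]
```

Emit:
jog_arm --turn '[[0,0,0],[0,0,0],[0,0,0],[0,0,0],[0,0,0],[0,0,0],[0,0,0],[0,0,0],[0,0,0],[0,0,0],[0,0,0],[0,0,0],[0,0,0],[0,0,0],[0,0,0],[0,0,0],[0,0,0],[0,0,0]]' --delta_pos '[[0.0005,0.0025,0.018],[0,0,0.018],[0,0,0.018],[0,0,0.018],[0,0,0.018],[0,0,0.018],[0,0,0.016],[0,0,0.01],[0,0,0.004],[0,0,0],[0,0,0],[0,0,0],[0,0,0],[0,0,0],[0,0,0],[0,0,0],[0,0,0],[0,0,0]]' --gripper '[0.05,0.05,0.05,0.05,0.05,0.05,0.05,0.05,0.05,0.05,0.0,0.0,0.0,0.0,0.0,0.0,0.0,0.0]'

```text
time: 3.2
tool_pos: [0.5501, 0.366, 0.023]
tcp_rot: [0.002, 3.142, 0.0]
wrist_force: [-0.5, -0.9, -0.3]
width: -0.002
grip_force: 0.0
```

```bash
python3 - <<'E'
from h import *
wsnap("w2")
E
```

```text
w2 [0.5501 0.366  0.023 ] [1.6000e-03 3.1416e+00 0.0000e+00] -0.002 3.2
```

View pics/w2.png

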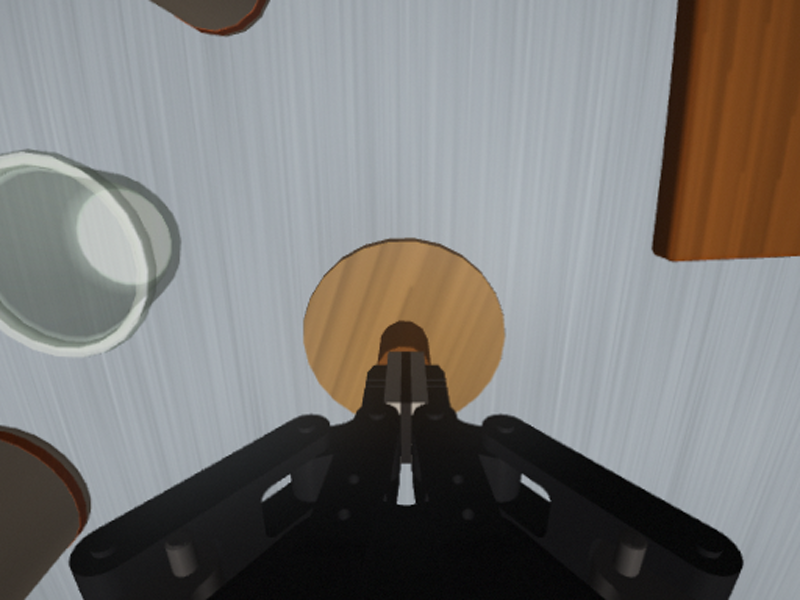

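```bash
python3 - <<'E'
from h import *
for p in[(404,239),(304,328),(505,328)]: print(wpt("w2",(p[0]/1.5625-.18,p[1]/1.5625-.18),.018))
c=vision.calibration("wrist");M=np.linalg.inv(c['mount'])
for P in[(0,0,0),(0,0,-.019),(.011,.0,0),(0,0.011,0)]:
    print(P,cv2.projectPoints(np.array([P],float),cv2.Rodrigues(M[:3,:3])[0],M[:3,3],K(c),c['dist'])[0].ravel()*1.5625)
z=np.load("w2.npz")
P=np.array([[.5503,.3645,.046],[.5503,.3645,.018],[.5503-.011,.3645,.046]])
print(cv2.projectPoints(P,cv2.Rodrigues(z['R'])[0],z['t'],K(c),c['dist'])[0].reshape(-1,2)*1.5625)
E
```

```text
[0.5045 0.3646 0.018 ]
[0.5453 0.3189 0.018 ]
[0.5454 0.4105 0.018 ]
(0, 0, 0) [407.01141098 342.02822632]
(0, 0, -0.019) [407.17635541 362.11068281]
(0.011, 0.0, 0) [407.05105175 319.13149762]
(0, 0.011, 0) [431.64942678 342.02797266]
[[403.4020713  367.3631094 ]
 [403.68893953 337.79152439]
 [403.33878951 341.95070194]]
```

```bash
python3 - <<'E'
from h import *
c=vision.calibration("wrist");M=np.linalg.inv(c['mount'])
pr=lambda P:cv2.projectPoints(np.array([P],float),cv2.Rodrigues(M[:3,:3])[0],M[:3,3],K(c),c['dist'])[0].ravel()*1.5625
for x in(.011,.0):
  for z in(0,-.01,-.02,-.03,-.04,-.05,-.06): print(x,z,pr((x,0,z)).round(0), 'gap50:',round(pr((x,.025,z))[0]-pr((x,-.025,z))[0]))
import cv2
for n in("w1","w2"):
    im=np.load(n+".npz")['im'][210:300,180:330,::-1]
    im=np.clip(im.astype(float)*2,0,255).astype(np.uint8); im=cv2.resize(im,None,fx=4,fy=4,interpolation=cv2.INTER_CUBIC); cv2.imwrite(f"pics/{n}c.png",im[:300])
a=np.vstack([cv2.imread("pics/w1c.png"),cv2.imread("pics/w2c.png")]);cv2.imwrite("pics/c12.png",a);print(a.shape)
E
```

```text
0.011 0 [407. 319.] gap50: 114
0.011 -0.01 [407. 328.] gap50: 120
0.011 -0.02 [407. 338.] gap50: 127
0.011 -0.03 [407. 350.] gap50: 135
0.011 -0.04 [407. 362.] gap50: 144
0.011 -0.05 [408. 377.] gap50: 154
0.011 -0.06 [408. 394.] gap50: 166
0.0 0 [407. 342.] gap50: 112
0.0 -0.01 [407. 352.] gap50: 118
0.0 -0.02 [407. 363.] gap50: 125
0.0 -0.03 [407. 376.] gap50: 132
0.0 -0.04 [407. 390.] gap50: 140
0.0 -0.05 [408. 406.] gap50: 150
0.0 -0.06 [408. 424.] gap50: 161
(600, 600, 3)
```

View pics/c12.png

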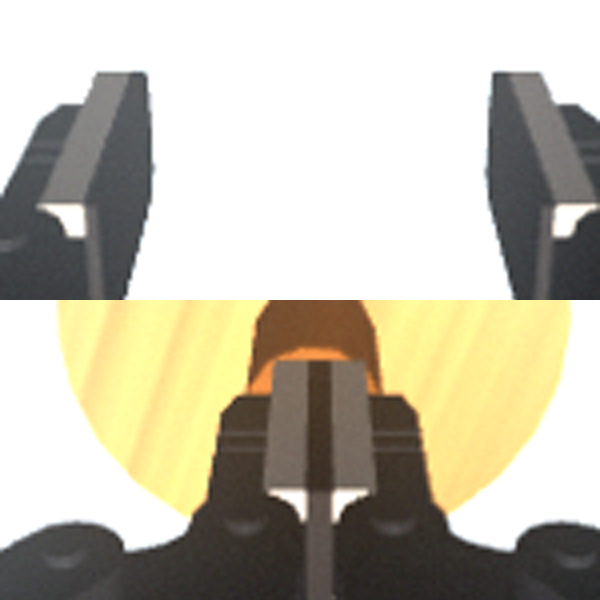

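The fingers shut above the knob. In w2 the knob's top face (404,345) shows in front of and below the pad tips at (405,350). That puts the pads about 25–30 mm behind the stated TCP, so I'll open and go lower in force-checked steps.

Emit:
jog_arm --turn '[[0,0,0],[0,0,0],[0,0,0],[0,0,0],[0,0,0],[0,0,0],[0,0,0]]' --delta_pos '[[0,-0.0015,0],[0,0,0],[0,0,0],[0,0,0.003],[0,0,0.003],[0,0,0.003],[0,0,0]]' --gripper '[0.05,0.05,0.05,0.05,0.05,0.05,0.05]'

```text
time: 3.83
tool_pos: [0.5493, 0.3641, 0.0128]
tcp_rot: [-0.001, -3.14, 0.001]
wrist_force: [0.3, 0.5, -0.5]
width: 0.587
grip_force: 0.0
```

Emit:
jog_arm --turn '[[0,0,0],[0,0,0],[0,0,0],[0,0,0],[0,0,0]]' --delta_pos '[[0,0,0.004],[0,0,0.004],[0,0,0],[0,0,0],[0,0,0]]' --gripper '[0.05,0.05,0.028,0.028,0.028]'

```text
time: 4.25
tool_pos: [0.55, 0.3646, 0.0059]
tcp_rot: [-0.001, -3.141, 0.0]
wrist_force: [-0.4, -0.1, 0.4]
width: 0.332
grip_force: 0.0
```

```bash
python3 - <<'E'
from h import *
wsnap("w3")
im=np.load("w3.npz")['im'][140:300,180:330,::-1]
im=np.clip(im.astype(float)*1.6,0,255).astype(np.uint8); cv2.imwrite("pics/w3c.png",cv2.resize(im,None,fx=3.5,fy=3.5,interpolation=cv2.INTER_CUBIC))
E
```

```text
w3 [0.55   0.3646 0.0059] [-1.2000e-03 -3.1415e+00  1.0000e-04] 0.332 4.25
```

View pics/w3c.png

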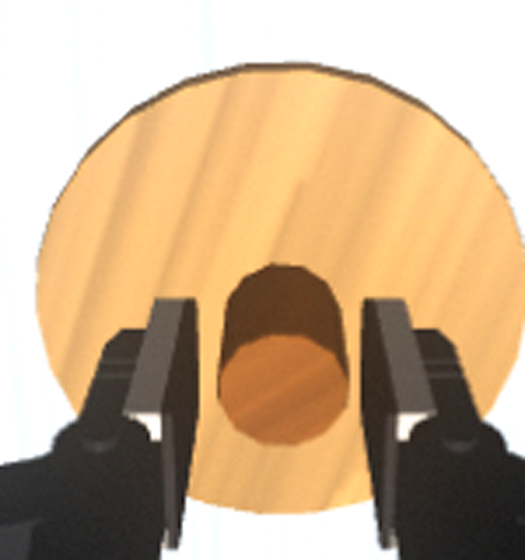

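The pads straddle the knob with no contact; the knob top is centred at about (283,388) in the crop. I'll go 5 mm lower and close.

Emit:
jog_arm --turn '[[0,0,0],[0,0,0],[0,0,0],[0,0,0],[0,0,0],[0,0,0],[0,0,0]]' --delta_pos '[[0,0,0.003],[0,0,0.002],[0,0,0],[0,0,0],[0,0,0],[0,0,0],[0,0,0]]' --gripper '[0.028,0.028,0.028,0.0,0.0,0.0,0.0]'

```text
time: 4.88
tool_pos: [0.5499, 0.3645, 0.0009]
tcp_rot: [-0.001, -3.141, 0.0]
wrist_force: [0.6, -0.4, -0.6]
width: 0.243
grip_force: 39.1
```

Emit:
jog_arm --turn '[[0,0,0],[0,0,0],[0,0,0],[0,0,0],[0,0,0],[0,0,0],[0,0,0],[0,0,0],[0,0,0],[0,0,0],[0,0,0],[0,0,0],[0,0,0],[0,0,0],[0,0,0],[0,0,0],[0,0,0],[0,0,0],[0,0,0],[0,0,0]]' --delta_pos '[[0,0,-0.01],[0,0,-0.02],[0,0,-0.03],[0,0,-0.035],[0,0,-0.035],[0,0,-0.02],[-0.0173,-0.0198,0],[-0.0173,-0.0198,0],[-0.0173,-0.0198,0],[-0.0173,-0.0198,0],[-0.0173,-0.0198,0],[-0.0173,-0.0198,0],[-0.0173,-0.0198,0],[-0.0173,-0.0198,0],[-0.0173,-0.0198,0],[-0.0173,-0.0198,0],[-0.0173,-0.0198,0],[-0.0173,-0.0198,0],[0,0,0],[0,0,0]]' --gripper '[0,0,0,0,0,0,0,0,0,0,0,0,0,0,0,0,0,0,0,0]'

```text
time: 6.55
tool_pos: [0.7581, 0.1253, 0.1513]
tcp_rot: [0.005, 3.142, 0.0]
wrist_force: [0.2, 0.8, -2.1]
width: 0.236
grip_force: 39.3
```

```bash
python3 - <<'E'
from h import *
wsnap("w4")
E
```

```text
w4 [0.7581 0.1253 0.1513] [5.0000e-03 3.1415e+00 3.0000e-04] 0.236 6.55
```

View pics/w4.png

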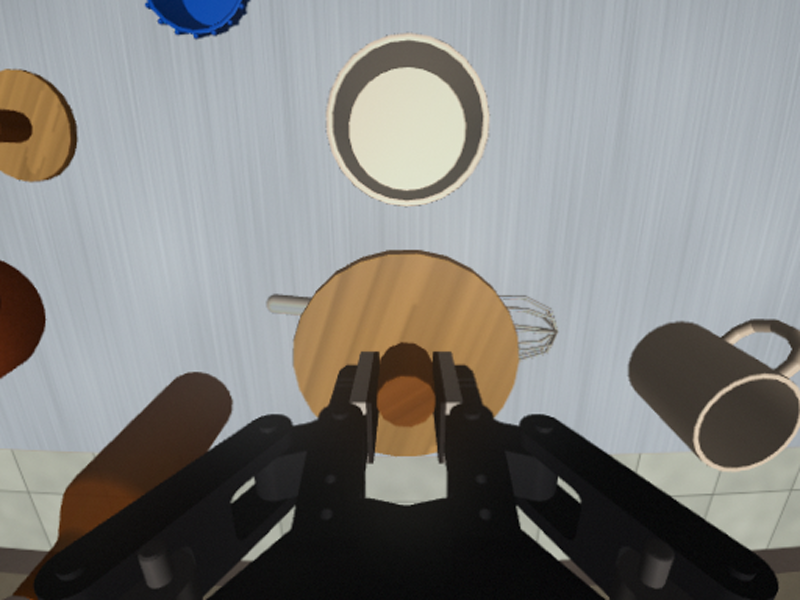

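The lid is held, with its disc spanning x 293–519 and its front edge at y≈251. The largest jar's rim spans x 328–489 and y 33–207. I'll fit both circles to those extremes.

```bash
cat >> h.py <<'E'
from scipy.optimize import least_squares
def circ(name,z,r,ext,fz=False):
    """ext: (left,right,top,bottom) in 800x600 view px, None=skip. returns x,y,z"""
    d=np.load(name+".npz");c=vision.calibration("wrist");a=np.linspace(0,2*np.pi,180)
    def f(p):
        P=np.c_[p[0]+r*np.cos(a),p[1]+r*np.sin(a),np.full(180,p[2] if fz else z)]
        u=(cv2.projectPoints(P,cv2.Rodrigues(d['R'])[0],d['t'],K(c),c['dist'])[0].reshape(-1,2)+.5)*1.5625-.5
        e=[u[:,0].min(),u[:,0].max(),u[:,1].min(),u[:,1].max()]
        return [i-j for i,j in zip(e,ext) if j is not None]
    o=-d['R'].T@d['t']
    s=least_squares(f,[o[0]-.05,o[1],z] if fz else [o[0]-.05,o[1]],x_scale=.01,diff_step=1e-3)
    return s.x.round(4),np.round(s.fun,1)
E
python3 - <<'E'
from h import *
print("lid",circ("w4",.1513+.017,.047,(293,519,251,None)),circ("w4",.1513+.017,.047,(293,519,251,None),True))
print("jar",circ("w4",.074,.046,(328,489,33,207)),circ("w4",.074,.046,(328,489,33,207),True))
print("w1 lid",circ("w1",.018,.047,(350,470,203.5,320.5)),circ("w1",.018,.047,(350,470,203.5,320.5),True))
E
```

```text
lid (array([0.7599, 0.1247]), array([-1.9,  1.9,  0.3])) (array([0.7604, 0.1247, 0.1654]), array([ 0., -0.,  0.]))
jar (array([0.6617, 0.1265]), array([-2.2,  2.2, -0.4,  0.7])) (array([0.6613, 0.1265, 0.07  ]), array([-0.9,  0.9,  0.8, -0.9]))
w1 lid (array([0.5517, 0.3645]), array([-0.8,  0.8, -0.5,  0.7])) (array([0.5525, 0.3646, 0.0141]), array([-0.1,  0.1,  0.1, -0.1]))
```

Emit:
jog_arm --turn '[[0,0,0],[0,0,0],[0,0,0],[0,0,0],[0,0,0],[0,0,0]]' --delta_pos '[[0,0,0.015],[0,0,0.02],[0,0,0.02],[0,0,0.006],[0,0,0],[0,0,0]]' --gripper '[0,0,0,0,0,0]'

```text
time: 7.1
tool_pos: [0.7565, 0.1276, 0.0893]
tcp_rot: [0.0, -3.14, 0.0]
wrist_force: [-0.6, 0.5, -0.4]
width: 0.244
grip_force: 39.3
```

```bash
python3 - <<'E'
from h import *
wsnap("w5")
E
```

```text
w5 [0.7565 0.1276 0.0893] [ 5.00e-04 -3.14e+00  2.00e-04] 0.244 7.1
```

View pics/w5.png

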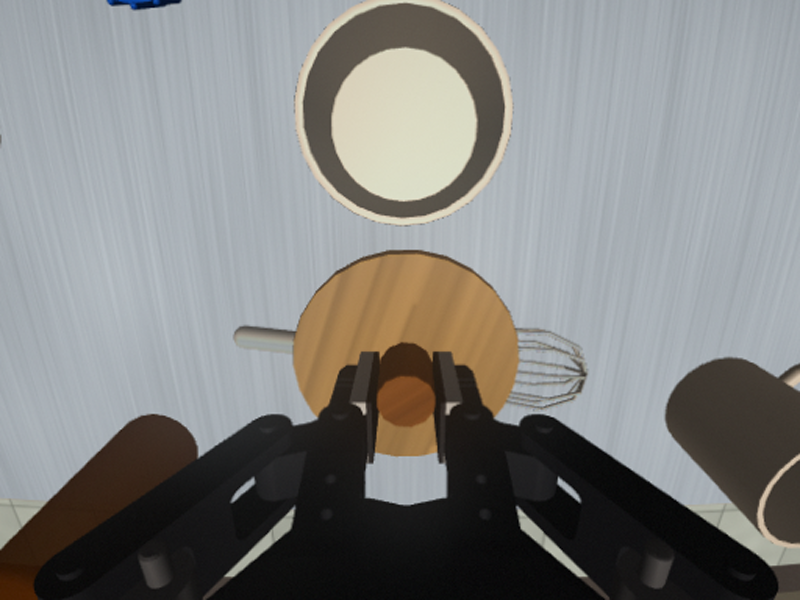

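```bash
python3 - <<'E'
from h import *
print("lid",circ("w5",.0893+.0165,.047,(293,518.5,251,None)),circ("w5",.1063,.047,(293,518.5,251,None),True))
print("jar",circ("w5",.074,.046,(294,512,None,225)),circ("w5",.074,.046,(294,512,None,225),True))
s=[read_state()['tool_pos'] for _ in range(3)];print(s)
E
```

```text
lid (array([0.7584, 0.1269]), array([-1.8,  1.8,  0.3])) (array([0.7589, 0.1269, 0.103 ]), array([ 0., -0.,  0.]))
jar (array([0.6607, 0.1257]), array([-2. ,  2. ,  0.3])) (array([0.661 , 0.1257, 0.0707]), array([ 0., -0., -0.]))
[array([0.75758683, 0.12757019, 0.09071402]), array([0.75758683, 0.12757019, 0.09071402]), array([0.75758683, 0.12757019, 0.09071402])]
```

Emit:
jog_arm --turn '[[0,0,0],[0,0,0],[0,0,0],[0,0,0],[0,0,0],[0,0,0],[0,0,0],[0,0,0]]' --delta_pos '[[0.012,-0.001,0],[0.025,0,0],[0.025,0,0],[0.024,0,0],[0.012,0,0],[0,0,0],[0,0,0],[0,0,0]]' --gripper '[0,0,0,0,0,0,0,0]'

```text
time: 7.82
tool_pos: [0.6614, 0.1262, 0.0919]
tcp_rot: [0.001, 3.138, 0.001]
wrist_force: [-0.1, 0.5, -0.3]
width: 0.241
grip_force: 39.3
```

```bash
python3 - <<'E'
from h import *
wsnap("w6")
for n in("scene","side"): np.save(n+"1.npy",vision.read_camera(n))
a=np.load("w6.npz")['im'][100:300,120:400,::-1]; a=cv2.resize(a,(560,400),interpolation=cv2.INTER_CUBIC)
b=np.load("side1.npy")[60:180,200:340,::-1];b=cv2.resize(b,(233,200),interpolation=cv2.INTER_CUBIC)
c=np.load("scene1.npy")[170:290,220:360,::-1];c=cv2.resize(c,(233,200),interpolation=cv2.INTER_CUBIC)
cv2.imwrite("pics/m6.png",np.hstack([a,np.vstack([b,c])]))
print(read_state()['tool_pos'])
E
```

```text
w6 [0.6614 0.1262 0.0919] [1.1000e-03 3.1377e+00 8.0000e-04] 0.241 7.8167
[0.66083458 0.12594113 0.09054953]
```

View pics/m6.png

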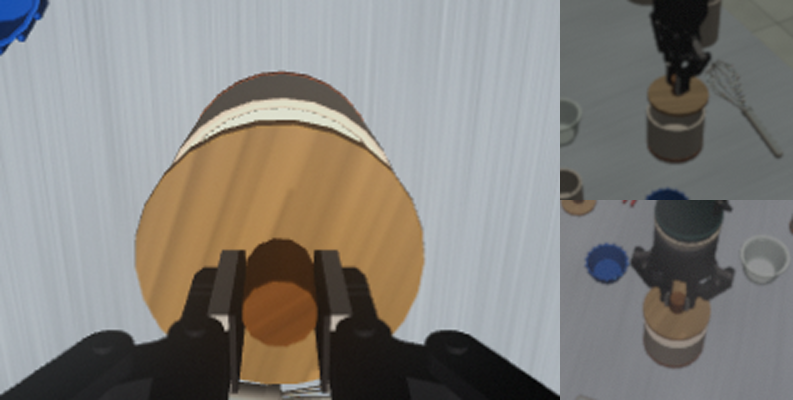

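```bash
python3 - <<'E'
from h import *
print("rim front",wpt("w6",(120+280/2-.25,100+98/2-.25),.074),"lid front",wpt("w6",(260,100+123/2-.25),.108))
E
```

```text
rim front [0.6154 0.1257 0.074 ] lid front [0.6167 0.1258 0.108 ]
```

Emit:
jog_arm --turn '[[0,0,0],[0,0,0],[0,0,0],[0,0,0],[0,0,0],[0,0,0],[0,0,0],[0,0,0]]' --delta_pos '[[0.002,0,0],[0,0,0.007],[0,0,0.007],[0,0,0.004],[0,0,0.003],[0,0,0.002],[0,0,0],[0,0,0]]' --gripper '[0,0,0,0,0,0,0,0]'

```text
time: 8.63
tool_pos: [0.6574, 0.1259, 0.0668]
tcp_rot: [-0.001, -3.141, 0.0]
wrist_force: [0.2, -0.7, -0.7]
width: 0.236
grip_force: 39.3
```

Emit:
jog_arm --turn '[[0,0,0],[0,0,0],[0,0,0]]' --delta_pos '[[0,0,0.001],[0,0,0.001],[0,0,0]]' --gripper '[0,0,0]'

```text
time: 8.88
tool_pos: [0.6575, 0.1259, 0.0651]
tcp_rot: [0.001, 3.141, -0.0]
wrist_force: [-0.6, -0.2, -0.1]
width: 0.236
grip_force: 39.3
```

Emit:
jog_arm --turn '[[0,0,0],[0,0,0],[0,0,0]]' --delta_pos '[[0,0,0.001],[0,0,0.0005],[0,0,0]]' --gripper '[0,0,0]'

```text
time: 9.13
tool_pos: [0.6577, 0.1259, 0.0648]
tcp_rot: [0.001, 3.141, 0.0]
wrist_force: [-2.5, -1.0, 4.7]
width: 0.235
grip_force: 39.9
```

Contact at TCP z 0.065, the expected home height. I'll release, lift and go over lid_large.

Emit:
jog_arm --turn '[[0,0,0],[0,0,0],[0,0,0],[0,0,0],[0,0,0],[0,0,0],[0,0,0],[0,0,0],[0,0,0],[0,0,0],[0,0,0],[0,0,0],[0,0,0],[0,0,0],[0,0,0],[0,0,0],[0,0,0],[0,0,0],[0,0,0],[0,0,0]]' --delta_pos '[[0,0,0],[0,0,0],[0,0,0],[0,0,-0.01],[0,0,-0.025],[0,0,-0.03],[0,0,-0.03],[0,-0.0276,0],[0,-0.0276,0],[0.002,-0.0276,0],[0.002,-0.0276,0],[0.002,-0.0276,0],[0,-0.0276,0],[0,-0.0276,0],[0,-0.0276,0],[0,-0.0276,0],[0,-0.0276,0],[0,0,0],[0,0,0],[0,0,0]]' --gripper '[0.04,0.04,0.04,0.04,0.04,0.04,0.04,0.04,0.04,0.04,0.04,0.04,0.04,0.04,0.04,0.04,0.04,0.04,0.04,0.04]'

```text
time: 10.8
tool_pos: [0.6512, -0.1499, 0.1588]
tcp_rot: [0.002, 3.141, 0.001]
wrist_force: [-0.1, 0.2, -0.0]
width: 0.464
grip_force: 0.0
```

```bash
cat >> h.py <<'E'
def lidseg(name,near=None):
    """tan blobs: extremes in 800 view px"""
    im=np.load(name+".npz")['im']; h=cv2.cvtColor(im,cv2.COLOR_RGB2HSV)
    m=((h[...,0]>8)&(h[...,0]<25)&(h[...,1]>70)&(h[...,2]>90)).astype(np.uint8)
    n,l,st,ce=cv2.connectedComponentsWithStats(m)
    for i in range(1,n):
        if st[i,4]>300:
            x,y,w,hh=st[i,:4]; print('blob',np.round(np.array([x-.5,x+w-.5,y-.5,y+hh-.5])*1.5625+.28,1),st[i,4])
E
python3 - <<'E'
from h import *
wsnap("w7"); lidseg("w7"); lidseg("w1")
np.save("side2.npy",vision.read_camera("side"))
E
```

```text
w7 [ 0.6512 -0.1499  0.1588] [2.4000e-03 3.1414e+00 8.0000e-04] 0.464 10.8
blob [ 4.589e+02  5.292e+02 -5.000e-01  1.980e+01] 383
blob [ 26.1  82.3  54.2 121.4] 797
blob [ 4.2 33.9 65.1 99.5] 301
blob [352.6 452.6 215.1 312. ] 3012
blob [751.1 799.5 243.2 363.6] 1761
blob [ 5.651e+02  7.995e+02 -5.000e-01  2.167e+02] 17406
blob [349.5 469.8 202.6 319.8] 4407
```

```bash
python3 - <<'E'
from h import *
e=(352.6,452.6,215.1,312.)
print(circ("w7",.018,.039,e),circ("w7",.018,.039,e,True))
E
```

```text
(array([ 0.6522, -0.153 ]), array([-0.7,  0.7, -0.6,  0.8])) (array([ 0.6533, -0.153 ,  0.0137]), array([ 0., -0., -0.,  0.]))
```

Emit:
jog_arm --turn '[[0,0,0],[0,0,0],[0,0,0],[0,0,0],[0,0,0],[0,0,0],[0,0,0],[0,0,0],[0,0,0],[0,0,0],[0,0,0],[0,0,0],[0,0,0],[0,0,0],[0,0,0]]' --delta_pos '[[0,-0.003,0.02],[0,0,0.022],[0,0,0.022],[0,0,0.022],[0,0,0.022],[0,0,0.022],[0,0,0.014],[0,0,0.008],[0,0,0.004],[0,0,0],[0,0,0],[0,0,0],[0,0,0],[0,0,0],[0,0,0]]' --gripper '[0.04,0.04,0.04,0.04,0.04,0.04,0.04,0.04,0.04,0.04,0.04,0,0,0,0]'

```text
time: 12.15
tool_pos: [0.6528, -0.1536, 0.0044]
tcp_rot: [0.001, 3.138, -0.001]
wrist_force: [0.0, -0.3, 6.3]
width: 0.237
grip_force: 39.4
```

Emit:
jog_arm --turn '[[0,0,0],[0,0,0],[0,0,0],[0,0,0],[0,0,0],[0,0,0],[0,0,0],[0,0,0],[0,0,0],[0,0,0],[0,0,0],[0,0,0],[0,0,0],[0,0,0],[0,0,0],[0,0,0],[0,0,0]]' --delta_pos '[[0,0,-0.01],[0,0,-0.02],[0,0,-0.03],[0,0,-0.035],[0,0,-0.035],[0,0,-0.02],[0.0219,-0.0145,0],[0.0219,-0.0145,0],[0.0219,-0.0145,0],[0.0219,-0.0145,0],[0.0219,-0.0145,0],[0.0219,-0.0145,0],[0.0219,-0.0145,0],[0.0219,-0.0145,0],[0,0,0],[0,0,0],[0,0,0]]' --gripper '[0,0,0,0,0,0,0,0,0,0,0,0,0,0,0,0,0]'

```text
time: 13.57
tool_pos: [0.4761, -0.2688, 0.1528]
tcp_rot: [0.002, 3.141, 0.0]
wrist_force: [-0.5, 0.4, -0.6]
width: 0.241
grip_force: 39.2
```

```bash
python3 - <<'E'
from h import *
wsnap("w8")
a,b=vision.calibration("scene"),vision.calibration("side")
r=[ray((108+186/2.58-.5,110+157/2.58-.5),a['R'],a['t'],a),ray((140+338/2.25-.5,90+405/2.25-.5),b['R'],b['t'],b)]
print(tri(r))
lidseg("w8"); print(read_state()['tool_pos'])
# jar rim: radial edge profiles
im=np.load("w8.npz")['im'].astype(int); g=im.sum(2)//3
c=vision.calibration("wrist");z=np.load("w8.npz")
u=cv2.projectPoints(np.array([[.377,-.269,.066]]),cv2.Rodrigues(z['R'])[0],z['t'],K(c),c['dist'])[0].ravel();print(u)
x,y=u.astype(int);print("row",y,x-80,g[y,x-80:x+80:2]);print("col",x,g[0:y+90:2,x])
hsv=cv2.cvtColor(np.load("w8.npz")['im'],cv2.COLOR_RGB2HSV); print(hsv[y,x-60:x+60:3].tolist())
E
```

```text
w8 [ 0.4761 -0.2688  0.1528] [2.4000e-03 3.1409e+00 3.0000e-04] 0.241 13.5667
(array([ 0.49765653, -0.22958306,  0.02343152]), [np.float64(0.0002726899523806491), np.float64(0.0002726899523806528)])
blob [601.1 680.7 193.2 272.9] 1778
blob [313.6 497.9 263.6 396.4] 5842
blob [210.4 268.2 291.7 346.4] 829
blob [377.6 433.9 363.6 430.7] 1361
[ 0.47651896 -0.26862654  0.15276718]
[259.95448337  76.86568103]
row 76 179 [171 176 173 173 174 173 173 173 174 170 176 172 174 172 169 173 170 171
 182 201 113  78  79  78 111 201 201 201 202 202 202 202 202 202 202 202
 203 203 203 202 203 203 204 203 203 204 204 204 204 204 204 204 203 204
 119  75  76  76 195 187 174 174 174 173 170 172 167 171 164 164 170 166
 173 174 173 171 174 174 175 167]
col 259 [164 164 164 165 166 166 166 166 166 166 167 167 166 167 167 163 189 202
  90  85  86  85  87  87  96 201 202 201 202 202 202 202 202 203 203 203
 203 203 203 202 203 204 204 204 204 204 205 204 205 205 204 204 205 206
 206 205 130  82 190 206 174 173 172 172 170 171 172 171 170 171 171 170
 170 170 171 171 169 170 170 170 170 170 170]
[[100, 17, 182], [105, 17, 179], [105, 17, 178], [103, 17, 177], [103, 17, 176], [98, 6, 174], [28, 29, 210], [16, 33, 84], [18, 30, 84], [15, 36, 85], [25, 31, 211], [25, 31, 211], [25, 30, 212], [26, 30, 211], [26, 30, 212], [26, 29, 212], [26, 30, 212], [27, 31, 212], [26, 28, 212], [28, 30, 212], [29, 28, 211], [29, 28, 211], [29, 29, 212], [29, 28, 212], [29, 28, 212], [29, 28, 212], [29, 26, 212], [30, 26, 212], [29, 27, 211], [25, 32, 193], [16, 35, 81], [16, 35, 81], [19, 39, 210], [14, 15, 181], [105, 17, 180], [103, 17, 178], [108, 17, 177], [105, 15, 175], [105, 17, 177], [103, 18, 172]]
```

```bash
cat >> h.py <<'E'
def jarseg(name,X,r,zl):
    """X: expected rim centre; rim extremes (800 view) from warm-vs-blue table mask"""
    d=np.load(name+".npz");c=vision.calibration("wrist");im=d['im'].astype(int)
    u=cv2.projectPoints(np.array([X],float),cv2.Rodrigues(d['R'])[0],d['t'],K(c),c['dist'])[0].ravel().astype(int)
    m=cv2.medianBlur(((im[...,0]-im[...,2])>0).astype(np.uint8),3)
    n,l,st,ce=cv2.connectedComponentsWithStats(m); i=l[u[1],u[0]]; x,y,w,h=st[i,:4]
    e=np.array([x-.5,x+w-.5,y-.5,y+h-.5])*1.5625+.28; print("jar ext",e.round(1),st[i,4])
    e=[None if y==0 and k==2 else v for k,v in enumerate(e)]
    print(circ(name,X[2],r,e),circ(name,X[2],r,e,True)); return e
E
python3 - <<'E'
from h import *
jarseg("w8",(.377,-.269,.066),.038,0)
e=(313.6,497.9,263.6,None)
print("lid",circ("w8",.1528+.0165,.039,e),circ("w8",.1693,.039,e,True))
E
```

```text
jar ext [335.4 466.7  47.9 187. ] 5845
(array([ 0.3769, -0.2721]), array([-0.3,  0.3, -0.4,  0.5])) (array([ 0.3767, -0.2721,  0.0645]), array([ 0., -0., -0.,  0.]))
lid (array([ 0.475 , -0.2695]), array([-3.5,  3.5,  0.5])) (array([ 0.4764, -0.2695,  0.163 ]), array([ 0., -0.,  0.]))
```

Emit:
jog_arm --turn '[[0,0,0],[0,0,0],[0,0,0],[0,0,0],[0,0,0],[0,0,0],[0,0,0],[0,0,0],[0,0,0],[0,0,0],[0,0,0],[0,0,0]]' --delta_pos '[[0.0125,-0.0026,0],[0.025,0,0],[0.025,0,0],[0.025,0,0],[0.013,0,0],[0,0,0.02],[0,0,0.02],[0,0,0.02],[0,0,0.008],[0,0,0],[0,0,0],[0,0,0]]' --gripper '[0,0,0,0,0,0,0,0,0,0,0,0]'

```text
time: 14.62
tool_pos: [0.3765, -0.2721, 0.0856]
tcp_rot: [0.001, 3.14, -0.002]
wrist_force: [0.1, 0.6, -0.8]
width: 0.236
grip_force: 39.2
```

```bash
cat >> h.py <<'E'
def front(name,X,r,hz):
    """profile along image column through the lid/jar front; prints transitions"""
    d=np.load(name+".npz");c=vision.calibration("wrist");im=d['im'].astype(int)
    u=cv2.projectPoints(np.array([[X[0]-r,X[1],X[2]]],float),cv2.Rodrigues(d['R'])[0],d['t'],K(c),c['dist'])[0].ravel()
    print("expected rim front px",u.round(1)); x,y=u.round().astype(int)
    for v in range(y-14,y+26): print(v,im[v,x-2:x+3].mean(0).astype(int).tolist(),end=' ')
    print()
E
python3 - <<'E'
from h import *
wsnap("w9"); lidseg("w9"); front("w9",(.3768,-.2721,.066),.038,0); print(read_state()['tool_pos'])
E
```

```text
w9 [ 0.3765 -0.2721  0.0856] [ 6.0000e-04  3.1401e+00 -1.8000e-03] 0.236 14.6167
blob [313.6 497.9 263.6 396.4] 5834
blob [627.6 716.7 357.3 437. ] 1849
blob [377.6 433.9 363.6 430.7] 1363
expected rim front px [260.5 159.8]
146 [84, 64, 58] 147 [107, 74, 59] 148 [81, 75, 70] 149 [81, 75, 68] 150 [81, 75, 69] 151 [81, 75, 69] 152 [81, 75, 69] 153 [81, 75, 69] 154 [81, 75, 68] 155 [81, 74, 67] 156 [81, 75, 68] 157 [80, 74, 67] 158 [81, 74, 67] 159 [85, 78, 70] 160 [127, 116, 103] 161 [208, 199, 177] 162 [209, 206, 185] 163 [209, 207, 184] 164 [205, 196, 174] 165 [182, 179, 163] 166 [203, 204, 188] 167 [117, 104, 84] 168 [79, 61, 44] 169 [92, 69, 49] 170 [147, 111, 68] 171 [170, 131, 83] 172 [168, 130, 86] 173 [167, 129, 84] 174 [166, 128, 84] 175 [165, 127, 83] 176 [164, 127, 83] 177 [162, 125, 81] 178 [161, 124, 80] 179 [161, 123, 79] 180 [160, 123, 79] 181 [159, 123, 78] 182 [159, 122, 78] 183 [158, 121, 77] 184 [158, 121, 78] 185 [156, 120, 76] 
[ 0.37657824 -0.27223241  0.08586491]
```

```bash
python3 - <<'E'
from h import *
print(wpt("w9",(260,160.2),.066)[0]+.038,[wpt("w9",(260,169.5),.0857+h)[0]+.039 for h in(.0125,.0145,.0165)])
e=(313.6,497.9,265,None); print(circ("w9",.1015,.039,e)[0],circ("w9",.1,.039,e,True)[0])
E
```

```text
0.3771 [np.float64(0.3767), np.float64(0.3762), np.float64(0.3757)]
[ 0.3759 -0.2728] [ 0.3772 -0.2728  0.096 ]
```

Emit:
jog_arm --turn '[[0,0,0],[0,0,0],[0,0,0],[0,0,0],[0,0,0],[0,0,0],[0,0,0]]' --delta_pos '[[-0.0005,0.0006,0.007],[0,0,0.007],[0,0,0.005],[0,0,0.003],[0,0,0.002],[0,0,0.001],[0,0,0]]' --gripper '[0,0,0,0,0,0,0]'

```text
time: 15.25
tool_pos: [0.3756, -0.2706, 0.0604]
tcp_rot: [-0.001, -3.14, -0.002]
wrist_force: [-3.5, 2.5, 9.4]
width: 0.241
grip_force: 40.0
```

Emit:
jog_arm --turn '[[0,0,0],[0,0,0]]' --delta_pos '[[0,0,0.001],[0,0,0]]' --gripper '[0,0]'

```text
time: 15.42
tool_pos: [0.3758, -0.2707, 0.0604]
tcp_rot: [-0.001, -3.141, -0.001]
wrist_force: [-7.2, 4.6, 15.8]
width: 0.234
grip_force: 40.7
```

Emit:
jog_arm --turn '[[0,0,0],[0,0,0],[0,0,0],[0,0,0],[0,0,0],[0,0,0],[0,0,0],[0,0,0],[0,0,0],[0,0,0],[0,0,0],[0,0,0],[0,0,0],[0,0,0],[0,0,0],[0,0,0],[0,0,0],[0,0,0]]' --delta_pos '[[0,0,-0.001],[0,0,0],[0,0,0],[0,0,0],[0,0,-0.01],[0,0,-0.025],[0,0,-0.035],[0,0,-0.03],[-0.0094,0.0226,0],[-0.0094,0.0226,0],[-0.0094,0.0226,0],[-0.0094,0.0226,0],[-0.0094,0.0226,0],[-0.0094,0.0226,0],[-0.0094,0.0226,0],[-0.0094,0.0226,0],[0,0,0],[0,0,0]]' --gripper '[0,0.04,0.04,0.04,0.04,0.04,0.04,0.04,0.04,0.04,0.04,0.04,0.04,0.04,0.04,0.04,0.04,0.04]'

```text
time: 16.92
tool_pos: [0.4516, -0.0893, 0.1599]
tcp_rot: [-0.003, 3.142, -0.0]
wrist_force: [0.6, 0.5, 0.3]
width: 0.467
grip_force: 0.0
```

```bash
python3 - <<'E'
from h import *
wsnap("w10"); lidseg("w10")
for n in("scene","side"): np.save(n+"3.npy",vision.read_camera(n))
a=np.load("scene3.npy")[90:190,130:240,::-1]; b=np.load("side3.npy")[240:360,170:320,::-1]
c=np.load("scene3.npy")[180:290,230:350,::-1]; d=np.load("side2.npy")[70:190,200:340,::-1]
f=lambda i:cv2.resize(np.clip(i*1.3,0,255).astype(np.uint8),(395,295),interpolation=cv2.INTER_CUBIC)
cv2.imwrite("pics/m10.png",np.vstack([np.hstack([f(a),f(b)]),np.hstack([f(c),f(d)])]))
E
```

```text
w10 [ 0.4516 -0.0893  0.1599] [-3.1000e-03  3.1415e+00 -5.0000e-04] 0.467 16.9167
blob [ 47.9 169.8  97.9 229.2] 4542
blob [363.6 443.2 222.9 301.1] 1853
blob [ 18.2  69.8 316.7 365.1] 478
```

View pics/m10.png

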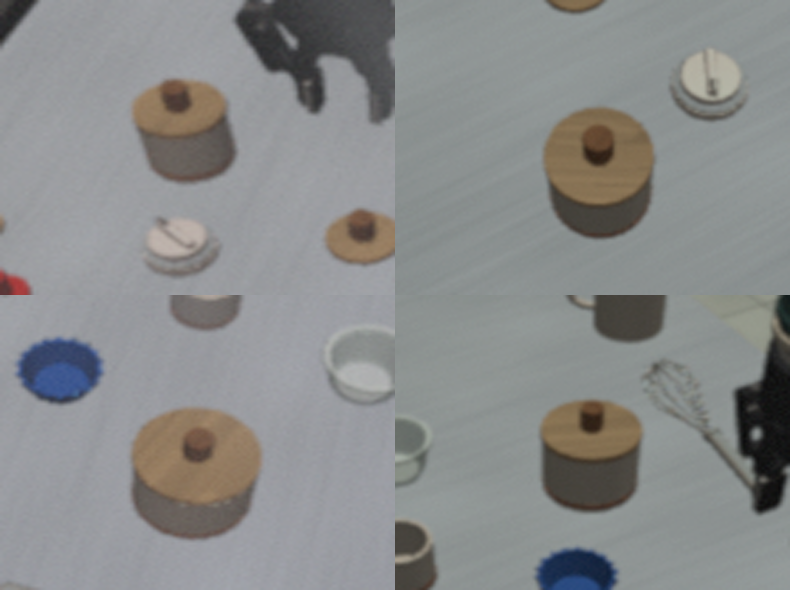

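Both lids sit flat: jar_large in the top panels at (180,120) and (598,165), jar_largest in the bottom panels at (197,455) and (590,430). Next is lid_small.

```bash
python3 - <<'E'
from h import *
e=(363.6,443.2,222.9,301.1)
print(circ("w10",.018,.031,e),circ("w10",.018,.031,e,True))
e=(47.9,169.8,97.9,229.2); print("placed",circ("w10",.074,.039,e),circ("w10",.074,.039,e,True))
jarseg("w10",(.4445,.0872,.058),.030,0)
E
```

```text
(array([ 0.451 , -0.0919]), array([-0.4,  0.4,  0. , -0. ])) (array([ 0.4514, -0.0919,  0.0166]), array([-0.2,  0.2,  0.2, -0.2]))
placed (array([ 0.3762, -0.2709]), array([-0.7,  0.6, -0.5,  0.7])) (array([ 0.3761, -0.2727,  0.0714]), array([-0.,  0.,  0., -0.]))
jar ext [587.  704.2 216.7 312. ] 3386
(array([0.4414, 0.0741]), array([ 15.4, -16. ,   4.3,  -6. ])) (array([0.4288, 0.0419, 0.1116]), array([ 5.1, -5.2, -5. ,  5.4]))
```

Emit:
jog_arm --turn '[[0,0,0],[0,0,0],[0,0,0],[0,0,0],[0,0,0],[0,0,0],[0,0,0],[0,0,0],[0,0,0],[0,0,0],[0,0,0],[0,0,0],[0,0,0],[0,0,0],[0,0,0]]' --delta_pos '[[0,-0.0026,0.02],[0,0,0.022],[0,0,0.022],[0,0,0.022],[0,0,0.022],[0,0,0.022],[0,0,0.015],[0,0,0.009],[0,0,0.004],[0,0,0],[0,0,0],[0,0,0],[0,0,0],[0,0,0],[0,0,0]]' --gripper '[0.04,0.04,0.04,0.04,0.04,0.04,0.04,0.04,0.04,0.04,0.04,0,0,0,0]'

```text
time: 18.32
tool_pos: [0.4526, -0.0931, 0.0028]
tcp_rot: [0.001, 3.139, -0.001]
wrist_force: [-0.8, -0.0, 6.5]
width: 0.234
grip_force: 39.3
```

Emit:
jog_arm --turn '[[0,0,0],[0,0,0],[0,0,0],[0,0,0],[0,0,0],[0,0,0],[0,0,0],[0,0,0],[0,0,0],[0,0,0],[0,0,0],[0,0,0],[0,0,0],[0,0,0],[0,0,0],[0,0,0],[0,0,0]]' --delta_pos '[[0,0,-0.01],[0,0,-0.02],[0,0,-0.03],[0,0,-0.035],[0,0,-0.035],[0,0,-0.02],[-0.0116,0.0225,0],[-0.0116,0.0225,0],[-0.0116,0.0225,0],[-0.0116,0.0225,0],[-0.0116,0.0225,0],[-0.0116,0.0225,0],[-0.0116,0.0225,0],[-0.0116,0.0225,0],[0,0,0],[0,0,0],[0,0,0]]' --gripper '[0,0,0,0,0,0,0,0,0,0,0,0,0,0,0,0,0]'

```text
time: 19.73
tool_pos: [0.5435, 0.0869, 0.1514]
tcp_rot: [-0.0, -3.141, 0.001]
wrist_force: [-0.8, -0.1, -0.4]
width: 0.236
grip_force: 39.4
```

```bash
python3 - <<'E'
from h import *
wsnap("w11"); lidseg("w11"); jarseg("w11",(.4445,.0872,.058),.030,0);print(read_state()['tool_pos'])
E
```

```text
w11 [0.5435 0.0869 0.1514] [-2.0000e-04 -3.1405e+00  9.0000e-04] 0.236 19.7333
blob [332.3 482.3 283.9 374.5] 3316
blob [377.6 446.4 365.1 497.9] 2293
blob [-5.000e-01  1.120e+02  4.917e+02  5.995e+02] 690
blob [ 15.1  65.1 540.1 583.9] 455
jar ext [358.9 458.9  69.8 176.1] 3420
(array([0.446, 0.088]), array([-0.6,  0.6, -0.4,  0.5])) (array([0.4458, 0.088 , 0.0553]), array([-0.1,  0.1,  0.1, -0.1]))
[0.54343476 0.08655666 0.15139145]
```

```bash
python3 - <<'E'
from h import *
e=(332.3,482.3,284.5,None)
print(circ("w11",.1514+.0155,.031,e),circ("w11",.167,.031,e,True))
E
```

```text
(array([0.5428, 0.0869]), array([-0.5,  0.5,  0.1])) (array([0.5431, 0.0869, 0.1658]), array([ 0., -0.,  0.]))
```

Emit:
jog_arm --turn '[[0,0,0],[0,0,0],[0,0,0],[0,0,0],[0,0,0],[0,0,0],[0,0,0],[0,0,0],[0,0,0],[0,0,0],[0,0,0],[0,0,0]]' --delta_pos '[[0.0125,0.0011,0],[0.025,0,0],[0.025,0,0],[0.023,0,0],[0.0125,0,0],[0,0,0.02],[0,0,0.022],[0,0,0.022],[0,0,0.009],[0,0,0],[0,0,0],[0,0,0]]' --gripper '[0,0,0,0,0,0,0,0,0,0,0,0]'

```text
time: 20.78
tool_pos: [0.447, 0.0882, 0.0797]
tcp_rot: [0.002, 3.14, 0.0]
wrist_force: [0.8, -0.1, -0.5]
width: 0.237
grip_force: 39.4
```

```bash
cat >> h.py <<'E'
def align(name,X,r,rl,ztop):
    """rim-front and lid-front rows on the column through the jar -> centres"""
    d=np.load(name+".npz");c=vision.calibration("wrist");im=d['im'].astype(int)
    u=cv2.projectPoints(np.array([[X[0]-r,X[1],X[2]]],float),cv2.Rodrigues(d['R'])[0],d['t'],K(c),c['dist'])[0].ravel(); x,y=u.round().astype(int)
    p=im[:,x-2:x+3].mean(1); print("exp",u.round(1),[(v,p[v].astype(int).tolist()) for v in range(y-8,y+24)])
E
python3 - <<'E'
from h import *
wsnap("w12"); lidseg("w12"); align("w12",(.446,.088,.058),.030,.031,0)
E
```

```text
w12 [0.447  0.0882 0.0797] [2.1000e-03 3.1398e+00 4.0000e-04] 0.237 20.7833
blob [332.3 480.7 283.9 374.5] 3307
blob [377.6 433.9 365.1 416.7] 1029
exp [260.1 168. ] [(160, [82, 77, 71]), (161, [83, 77, 72]), (162, [82, 77, 72]), (163, [83, 77, 71]), (164, [82, 77, 70]), (165, [82, 77, 70]), (166, [83, 77, 70]), (167, [87, 81, 74]), (168, [136, 125, 111]), (169, [210, 202, 181]), (170, [210, 208, 186]), (171, [210, 207, 184]), (172, [207, 198, 176]), (173, [201, 201, 185]), (174, [210, 212, 196]), (175, [210, 212, 196]), (176, [210, 212, 196]), (177, [210, 212, 196]), (178, [203, 204, 188]), (179, [109, 97, 79]), (180, [75, 60, 46]), (181, [81, 64, 47]), (182, [114, 87, 58]), (183, [158, 123, 77]), (184, [158, 123, 81]), (185, [158, 123, 81]), (186, [157, 122, 80]), (187, [156, 121, 80]), (188, [156, 120, 79]), (189, [155, 121, 79]), (190, [155, 120, 78]), (191, [155, 120, 78])]
```

```bash
python3 - <<'E'
from h import *
print(wpt("w12",(260,168.2),.058)+[.030,0,0],[(wpt("w12",(260,182.2),.0797+h)[0]+.031).round(4) for h in(.0145,.0165)])
e=(332.3,481.5,284.5,None); print(circ("w12",.0955,.031,e)[0])
E
```

```text
[0.4462 0.088  0.058 ] [np.float64(0.4467), np.float64(0.4461)]
[0.4462 0.088 ]
```

Emit:
jog_arm --turn '[[0,0,0],[0,0,0],[0,0,0],[0,0,0],[0,0,0],[0,0,0],[0,0,0]]' --delta_pos '[[0,0,0.007],[0,0,0.007],[0,0,0.006],[0,0,0.003],[0,0,0.002],[0,0,0.001],[0,0,0]]' --gripper '[0,0,0,0,0,0,0]'

```text
time: 21.42
tool_pos: [0.4459, 0.0883, 0.0521]
tcp_rot: [-0.001, -3.141, 0.0]
wrist_force: [-0.7, -0.3, -0.6]
width: 0.234
grip_force: 39.4
```

Emit:
jog_arm --turn '[[0,0,0],[0,0,0]]' --delta_pos '[[0,0,0.001],[0,0,0]]' --gripper '[0,0]'

```text
time: 21.58
tool_pos: [0.4464, 0.0884, 0.0516]
tcp_rot: [0.001, 3.141, 0.0]
wrist_force: [-0.2, -0.6, -0.5]
width: 0.236
grip_force: 39.4
```

Emit:
jog_arm --turn '[[0,0,0],[0,0,0],[0,0,0]]' --delta_pos '[[0,0,0.001],[0,0,0.0005],[0,0,0]]' --gripper '[0,0,0]'

```text
time: 21.83
tool_pos: [0.4468, 0.0884, 0.0508]
tcp_rot: [0.001, 3.141, 0.0]
wrist_force: [-1.8, -0.2, 4.4]
width: 0.237
grip_force: 39.8
```

Emit:
jog_arm --turn '[[0,0,0],[0,0,0],[0,0,0],[0,0,0],[0,0,0],[0,0,0],[0,0,0],[0,0,0],[0,0,0],[0,0,0],[0,0,0],[0,0,0],[0,0,0],[0,0,0],[0,0,0],[0,0,0],[0,0,0],[0,0,0],[0,0,0],[0,0,0]]' --delta_pos '[[0,0,0],[0,0,0],[0,0,-0.01],[0,0,-0.03],[0,0,-0.035],[0,0,-0.034],[-0.005,-0.03,0],[-0.006,-0.038,0],[-0.006,-0.038,0],[-0.006,-0.038,0],[-0.006,-0.038,0],[-0.006,-0.038,0],[-0.006,-0.038,0],[-0.006,-0.038,0],[-0.006,-0.038,0],[-0.006,-0.038,0],[-0.006,-0.038,0],[-0.006,-0.038,0],[-0.002,-0.039,0],[0,0,0]]' --gripper '[0.04,0.04,0.04,0.04,0.04,0.04,0.04,0.04,0.04,0.04,0.04,0.04,0.04,0.04,0.04,0.04,0.04,0.04,0.04,0.04]'

```text
time: 23.5
tool_pos: [0.5188, -0.4058, 0.1594]
tcp_rot: [0.007, 3.141, -0.007]
wrist_force: [0.1, 0.2, -0.2]
width: 0.469
grip_force: 0.0
```

Emit:
jog_arm --turn '[[0,0,0],[0,0,0]]' --delta_pos '[[0,0,0],[0,0,0]]' --gripper '[0.04,0.04]'

```text
time: 23.67
tool_pos: [0.5184, -0.3983, 0.1588]
tcp_rot: [-0.003, -3.141, -0.002]
wrist_force: [-0.2, 0.4, 0.2]
width: 0.467
grip_force: 0.0
```

```bash
python3 - <<'E'
from h import *
wsnap("w13"); lidseg("w13"); z=np.load("w13.npz");c=vision.calibration("wrist")
print(cv2.projectPoints(np.array([[.5197,-.3988,.018]]),cv2.Rodrigues(z['R'])[0],z['t'],K(c),c['dist'])[0].ravel()*1.5625)
E
```

```text
w13 [ 0.5184 -0.3983  0.1588] [-2.600e-03 -3.141e+00 -1.900e-03] 0.467 23.6667
blob [ 5.636e+02  6.979e+02 -5.000e-01  1.151e+02] 4799
blob [371.4 429.2 237.  294.8] 967
[405.49659156 265.61274848]
```

```bash
python3 - <<'E'
from h import *
e=(371.4,429.2,237,294.8)
print(circ("w13",.018,.023,e),circ("w13",.018,.023,e,True))
im=np.load("w13.npz")['im'].astype(int); m=(im[...,0]>120)&(im[...,1]<70)&(im[...,2]<70); v,u=np.nonzero(m)
print("red",len(u)); 
if len(u): print(wpt("w13",((u.min()+u.max())/2,(v.min()+v.max())/2),.02),u.min(),u.max(),v.min(),v.max())
E
```

```text
(array([ 0.5202, -0.403 ]), array([-0.9,  0.9, -0. ,  0.1])) (array([ 0.5216, -0.4031,  0.0126]), array([-0.4,  0.4,  0.4, -0.5]))
red 525
[ 0.5878 -0.3452  0.02  ] 285 318 208 236
```

Emit:
jog_arm --turn '[[0,0,0],[0,0,0],[0,0,0],[0,0,0],[0,0,0],[0,0,0],[0,0,0],[0,0,0],[0,0,0],[0,0,0],[0,0,0],[0,0,0],[0,0,0],[0,0,0],[0,0,0]]' --delta_pos '[[-0.001,-0.004,0.02],[0,0,0.022],[0,0,0.022],[0,0,0.022],[0,0,0.022],[0,0,0.022],[0,0,0.014],[0,0,0.009],[0,0,0.003],[0,0,0],[0,0,0],[0,0,0],[0,0,0],[0,0,0],[0,0,0]]' --gripper '[0.04,0.04,0.04,0.04,0.04,0.04,0.04,0.04,0.04,0.04,0.04,0,0,0,0]'

```text
time: 24.97
tool_pos: [0.5209, -0.4036, 0.0047]
tcp_rot: [0.001, 3.139, -0.003]
wrist_force: [1.0, 0.5, 6.2]
width: 0.237
grip_force: 39.2
```

Emit:
jog_arm --turn '[[0,0,0],[0,0,0],[0,0,0],[0,0,0],[0,0,0],[0,0,0],[0,0,0],[0,0,0],[0,0,0],[0,0,0],[0,0,0],[0,0,0],[0,0,0],[0,0,0],[0,0,0],[0,0,0]]' --delta_pos '[[0,0,-0.01],[0,0,-0.02],[0,0,-0.03],[0,0,-0.035],[0,0,-0.035],[0,0,-0.02],[0.001,0.015,0],[0.002,0.025,0],[0.002,0.033,0],[0.002,0.033,0],[0.002,0.033,0],[0.002,0.033,0],[0.002,0.033,0],[0.002,0.033,0],[0.002,0.033,0],[0.002,0.033,0]]' --gripper '[0,0,0,0,0,0,0,0,0,0,0,0,0,0,0,0]'

```text
time: 26.3
tool_pos: [0.4995, -0.0967, 0.1522]
tcp_rot: [-0.002, -3.14, -0.001]
wrist_force: [-0.2, -0.6, 0.2]
width: 0.235
grip_force: 39.1
```

Emit:
jog_arm --turn '[[0,0,0],[0,0,0],[0,0,0],[0,0,0],[0,0,0],[0,0,0],[0,0,0],[0,0,0],[0,0,0],[0,0,0],[0,0,0],[0,0,0],[0,0,0],[0,0,0],[0,0,0],[0,0,0]]' --delta_pos '[[0,0.033,0],[0,0.033,0],[0,0.033,0],[0,0.033,0],[0,0.033,0],[0,0.033,0],[0,0.033,0],[0,0.033,0],[0,0.033,0],[0,0.033,0],[0,0.033,0],[0,0.02,0],[0,0.008,0],[0,0,0],[0,0,0],[0,0,0]]' --gripper '[0,0,0,0,0,0,0,0,0,0,0,0,0,0,0,0]'

```text
time: 27.63
tool_pos: [0.5009, 0.2909, 0.1525]
tcp_rot: [-0.002, -3.141, 0.002]
wrist_force: [-0.6, 0.6, -1.0]
width: 0.234
grip_force: 39.1
```

```bash
python3 - <<'E'
from h import *
wsnap("w14"); lidseg("w14"); jarseg("w14",(.402,.2905,.050),.022,0);print(read_state()['tool_pos'])
E
```

```text
w14 [0.5009 0.2909 0.1525] [-2.2000e-03 -3.1406e+00  1.9000e-03] 0.234 27.6333
blob [ 6.511e+02  7.995e+02 -5.000e-01  2.823e+02] 15108
blob [ 32.3 132.3 151.1 249.5] 2495
blob [352.6 460.4 301.1 365.1] 1505
blob [377.6 433.9 363.6 413.6] 929
blob [126.1 207.3 441.7 501.1] 1021
jar ext [369.8 441.7  82.3 158.9] 1731
(array([0.4009, 0.2902]), array([-0. ,  0. ,  0.2, -0.2])) (array([0.401 , 0.2902, 0.0507]), array([-0.1,  0.1,  0.1, -0.1]))
[0.50113724 0.29080866 0.15269104]
```

```bash
python3 - <<'E'
from h import *
print(circ("w14",.1525+.014,.023,(352.6,460.4,301.8,None)),circ("w14",.167,.023,(352.6,460.4,301.8,None),True))
e=(32.3,132.3,151.1,249.5); print("small placed",circ("w14",.066,.031,e),circ("w14",.066,.031,e,True))
E
```

```text
(array([0.4999, 0.2905]), array([-1.7,  1.7,  0.2])) (array([0.5016, 0.2906, 0.1614]), array([ 0., -0.,  0.]))
small placed (array([0.4459, 0.0871]), array([ 3. , -2.9, -0.8,  0.7])) (array([0.4455, 0.0914, 0.0715]), array([ 2. , -1.9, -1.8,  1.9]))
```

Emit:
jog_arm --turn '[[0,0,0],[0,0,0],[0,0,0],[0,0,0],[0,0,0],[0,0,0],[0,0,0],[0,0,0],[0,0,0],[0,0,0],[0,0,0],[0,0,0],[0,0,0]]' --delta_pos '[[0.0125,-0.0004,0],[0.025,0,0],[0.025,0,0],[0.025,0,0],[0.0128,0,0],[0,0,0.02],[0,0,0.023],[0,0,0.022],[0,0,0.014],[0,0,0.006],[0,0,0],[0,0,0],[0,0,0]]' --gripper '[0,0,0,0,0,0,0,0,0,0,0,0,0]'

```text
time: 28.77
tool_pos: [0.4021, 0.2925, 0.0693]
tcp_rot: [0.002, 3.14, 0.002]
wrist_force: [0.6, -0.5, 0.5]
width: 0.241
grip_force: 39.1
```

```bash
python3 - <<'E'
from h import *
wsnap("w15"); lidseg("w15"); align("w15",(.401,.2902,.050),.022,.023,0)
E
```

```text
w15 [0.4021 0.2925 0.0693] [1.8000e-03 3.1396e+00 2.0000e-03] 0.241 28.7667
blob [ 6.870e+02  7.995e+02 -5.000e-01  4.573e+02] 12485
blob [352.6 460.4 302.6 365.1] 1486
blob [ -0.5  69.8 360.4 460.4] 1772
blob [377.6 433.9 363.6 413.6] 925
exp [257.3 179.2] [(171, [80, 75, 69]), (172, [79, 74, 69]), (173, [80, 75, 69]), (174, [79, 74, 68]), (175, [79, 74, 69]), (176, [80, 74, 69]), (177, [79, 74, 68]), (178, [92, 86, 78]), (179, [170, 159, 142]), (180, [204, 201, 180]), (181, [204, 200, 178]), (182, [204, 196, 175]), (183, [202, 195, 175]), (184, [204, 206, 190]), (185, [204, 206, 189]), (186, [204, 206, 190]), (187, [204, 206, 190]), (188, [204, 206, 189]), (189, [202, 204, 188]), (190, [176, 175, 158]), (191, [83, 69, 56]), (192, [76, 60, 47]), (193, [84, 65, 48]), (194, [122, 93, 61]), (195, [164, 128, 81]), (196, [163, 127, 83]), (197, [163, 126, 84]), (198, [163, 126, 83]), (199, [163, 127, 83]), (200, [162, 126, 82]), (201, [162, 126, 82]), (202, [162, 126, 82])]
```

```bash
python3 - <<'E'
from h import *
im=np.load("w15.npz")['im'].astype(int); m=(im[...,0]-im[...,2])>0
for v in(165,172,182,186,189):
    r=np.nonzero(m[v,200:320])[0]+200; print(v,r.min(),r.max(),(r.min()+r.max())/2, wpt("w15",((r.min()+r.max())/2,v),.05))
    b=np.nonzero(im[v,200:320].min(1)>150)[0]
print(wpt("w15",(258,178.6),.050)+[.022,0,0],[(wpt("w15",(260,194.2),.0693+h)[0]+.023).round(4) for h in(.0125,.0145)])
print(circ("w15",.0828,.023,(352.6,460.4,303,None))[0])
E
```

```text
165 251 265 258.0 [0.3683 0.2907 0.05  ]
172 240 276 258.0 [0.3735 0.2907 0.05  ]
182 234 281 257.5 [0.3812 0.2903 0.05  ]
186 234 281 257.5 [0.3843 0.2903 0.05  ]
189 233 282 257.5 [0.3867 0.2903 0.05  ]
[0.4006 0.2907 0.05  ] [np.float64(0.4023), np.float64(0.4016)]
[0.4017 0.2921]
```

Emit:
jog_arm --turn '[[0,0,0],[0,0,0],[0,0,0],[0,0,0],[0,0,0],[0,0,0],[0,0,0],[0,0,0]]' --delta_pos '[[0.0013,-0.0016,0],[0,0,0.006],[0,0,0.006],[0,0,0.005],[0,0,0.003],[0,0,0.002],[0,0,0],[0,0,0]]' --gripper '[0,0,0,0,0,0,0,0]'

```text
time: 29.48
tool_pos: [0.3997, 0.2904, 0.0458]
tcp_rot: [-0.001, -3.141, 0.0]
wrist_force: [0.6, 0.5, 0.2]
width: 0.239
grip_force: 39.1
```

Emit:
jog_arm --turn '[[0,0,0],[0,0,0],[0,0,0]]' --delta_pos '[[0,0,0.001],[0,0,0],[0,0,0]]' --gripper '[0,0,0]'

```text
time: 29.73
tool_pos: [0.3999, 0.2905, 0.0451]
tcp_rot: [0.001, 3.141, 0.0]
wrist_force: [-0.3, -0.2, -0.4]
width: 0.235
grip_force: 39.1
```

Emit:
jog_arm --turn '[[0,0,0],[0,0,0],[0,0,0]]' --delta_pos '[[0,0,0.001],[0,0,0.0005],[0,0,0]]' --gripper '[0,0,0]'

```text
time: 29.98
tool_pos: [0.4004, 0.2907, 0.0448]
tcp_rot: [0.001, 3.141, 0.001]
wrist_force: [-1.6, -2.3, 8.0]
width: 0.242
grip_force: 39.9
```

Contact at TCP z 0.045, the expected home height. I'll release, rise and back away to the left for a final look.

Emit:
jog_arm --turn '[[0,0,0],[0,0,0],[0,0,0],[0,0,0],[0,0,0],[0,0,0],[0,0,0],[0,0,0],[0,0,0],[0,0,0],[0,0,0],[0,0,0],[0,0,0],[0,0,0],[0,0,0],[0,0,0]]' --delta_pos '[[0,0,0],[0,0,0],[0,0,0],[0,0,-0.01],[0,0,-0.03],[0,0,-0.035],[0,0,-0.035],[0,0,-0.03],[0,0.03,0],[0,0.03,0],[0,0.03,0],[0,0.03,0],[0,0.03,0],[0,0.03,0],[0,0.03,0],[0,0,0]]' --gripper '[0.04,0.04,0.04,0.04,0.04,0.04,0.04,0.04,0.04,0.04,0.04,0.04,0.04,0.04,0.04,0.04]'

```text
time: 31.32
tool_pos: [0.3995, 0.5053, 0.1838]
tcp_rot: [-0.003, 3.141, 0.005]
wrist_force: [1.3, 1.0, -0.1]
width: 0.467
grip_force: 0.0
```

```bash
python3 - <<'E'
from h import *
S=vision.read_camera("scene");D=vision.read_camera("side")
f=lambda i:cv2.resize(np.clip(i[...,::-1]*1.4,0,255).astype(np.uint8),(266,266),interpolation=cv2.INTER_CUBIC)
top=[f(S[140:210,330:400]),f(S[130:210,255:335]),f(S[180:280,240:340])]
bot=[f(D[105:165,125:185]),f(D[140:210,165:235]),f(D[80:180,220:320])]
cv2.imwrite("pics/fin.png",np.vstack([np.hstack(top),np.hstack(bot)]))
E
```

```text
(no output)
```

View pics/fin.png

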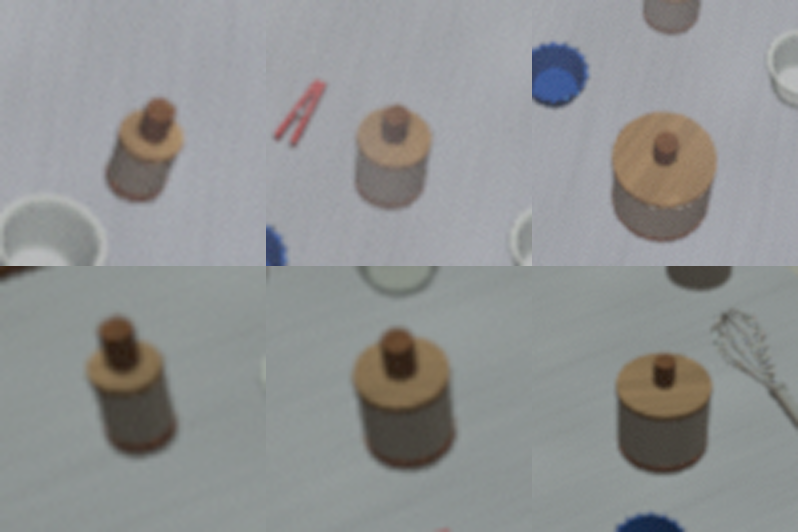

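All three lids in view sit flat on their jars: smallest at (150,135), small at (394,140) and largest at (664,165). The glass cup stands undisturbed, and jar_large was confirmed earlier. Handing in.

```bash
python3 -c "
from h import *
print(ticket.finish_job())"
```

```text
the job is handed in; nothing more can be done
None
```

All four beech lids are on their matching jars and looked flat on the rims in the camera views; the glass custard cup and the red look-alike were left alone, and I handed the job in after about 31 s of robot time (no verdict was returned).

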